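# Level the casting table and lay the casting dish on it

## Task

Level the casting table by turning its two black knobs until the bubble sits wholly inside the ring of the round vial, and take the white casting dish off the slanted draining rack and lay it gently, right way up and square, wholly on the table's rubber pad. When you let go the bubble must still be inside the ring; leave the bottle, beaker and cork ring where they are.

Things in the scene. Friction and masses are not known exactly. Their poses are not given: they have to be found in the camera images.
- leveller: Levelling table fixed on the bench: grey base frame, aluminium plate 220 mm (its x) by 260 mm (its y) on it, plate top about 60 mm over the bench. Origin: centre of the base's underside; x away from the robot at yaw 0, z up, always upright. In its frame: fixed ball pivot (+84,+104) mm, knob_a (-84,+104), knob_b (+84,-104), vial (-74,-94).
- knob_a (a point): Centre of the top face of knob a: black round fluted knob, vertical axis, 44 mm diameter, 26 mm tall, gripped at any yaw. Top 100 mm over the bench, underside 14 mm (10 to 18) above the plate; it keeps its height, the plate climbs. Clockwise from above raises the plate there, 1.59 mm per rad: the bubble moves 6.63 mm per rad along the leveller's -x; anticlockwise, +x.
- knob_b (a point): Centre of the top face of knob b, same build as knob a. One rad clockwise moves the bubble 5.36 mm along the leveller's -y; anticlockwise, +y. The knobs act independently, turn with 0.12 N m, stay as left, and have about 0.8 turn between end stops; level lies inside that range, at most 2.2 rad away.
- vial (a point): Centre of the round bubble vial's face: steel cup 62 mm diameter, 13 mm high on the plate, yellow-green face 54 mm diameter with a thin black ring, 22 mm inner diameter, about this point.
- bubble (a point): Centre of the bubble, a pale disc 16 mm in diameter on the vial's face. It runs to the high side, 0.70 mm per mrad of tilt, settles within about 1 s, and lies on point vial when the plate is level. Wholly inside the ring: its centre within 3 mm of point vial.
- pad (a point): Centre of the top face of the black rubber pad in the middle of the plate, 110 mm (x) by 140 mm (y), 2 mm thick, its top 62 mm over the bench when level (within 4 mm otherwise). x and y as the leveller's, z is the plate's normal.
- rack: Steel wire draining rack fixed on the bench, 206 mm wide (its y), about 120 mm deep (its x). Its rods slope up at 35 degrees towards its +x (away from the robot at yaw 0), from 45 to 120 mm over the bench. Two stops on the low edge, 12 mm wide, 19 mm high, at y = -40 and +40 mm, hold the dish; between them it is open. Origin: on the bench under the middle, z up.
- dish: Loose white PTFE casting dish, rectangular, open-topped, rigid, 54 mm (its x) by 104 mm (its y), 26 mm high, 5 mm walls, 0.15 to 0.31 kg. Origin: centre of its underside; z out of its open top. It starts on the rack's slope against the stops: z leans 35 degrees from vertical towards the rack's -x, x runs up the slope, y level. Grip it across its 54 mm width.
- bottle: Bystander: amber bottle, 68 mm diameter, 150 mm tall, standing beyond the work. Origin at its foot.
- beaker: Bystander: glass beaker, 72 mm diameter, 90 mm tall, standing beyond the work. Origin at its foot.
- cork_ring: Bystander: flat cork flask ring, 100 mm diameter, 30 mm high, beyond the work. Origin at its foot.
Mind the look-alikes: they are no part of the job. Several things have the shape of the dish; the one meant has the colours described above.

How it is judged:
At the end, for the whole second after the job is handed in: Bubble centre within 3 mm of the vial centre (wholly inside the ring); dish released, at rest, right way up and flat on the pad (within 4 mm), its centre within 28 mm (x) and 18 mm (y) of the pad's centre, long sides within 0.3 rad (horizontal distance between bubble and vial below 0.003 m and x of dish in the frame of pad between -0.028 and 0.028 m and y of dish in the frame of pad between -0.018 and 0.018 m and z of dish in the frame of pad between -0.003 and 0.004 m and angle between the y axis of dish and the y axis of pad, either way round below 0.3 rad and angle between dish's own z axis and vertical below 0.06 rad and linear speed of dish below 0.02 m/s); the robot touches nothing.
It fails at once if the dish comes down on the pad faster than 0.4 m/s (dropped from more than about 8 mm) (linear speed of dish above 0.4 m/s and z of dish in the frame of pad between -0.01 and 0.015 m and x of dish in the frame of pad between -0.08 and 0.08 m and y of dish in the frame of pad between -0.1 and 0.1 m).
It fails at once if the bottle is moved more than 30 mm (distance of bottle from where it was at the start of the episode above 0.03 m).
It fails at once if the beaker is moved more than 30 mm (distance of beaker from where it was at the start of the episode above 0.03 m).
It fails at once if the cork ring is moved more than 30 mm (distance of cork_ring from where it was at the start of the episode above 0.03 m).
It also fails if it takes over 72 s, if anything falls off the work surface, if the arm or the gripper's body presses on something with over 40 N, if the wrist force passes 120 N, or if a joint passes its speed limit or range.

## Robot

A 7-joint arm with a two-finger parallel gripper is mounted at the origin on the work surface. World frame = base frame: x ahead of the robot, y to its left, z up, the work surface at z = 0. Lengths are in m, angles in rad, forces in N, time in s.
With the tool pointing down it reaches from about 0.4 to 0.85 m from the base axis. Payload 10.4 kg.
Tool frame: the origin (TCP) lies on the centre line of the jaws, within the pads' length; the fingertips stand 17 mm ahead of it and the grasp point (between the pads) lies 2 mm behind it; z points along the fingers, y is the line along which they close (so a half turn about z gives the same grasp; the last joint's range is limited). The gripper opens to 85 mm and grips with 20 to 120 N. Pads are 22 mm wide; open, the fingers measure 114 mm over their backs; the gripper's body (76 mm by 85 mm) begins 54 mm behind the grasp point. The pads swing forward as they close: fully open they stand 13 mm farther back than shut.
Start: joints at [-1.271, 0.332, -0.065, 1.46, 0.022, 1.35, -0.088], TCP at [0.198, 0.593, 0.248] pointing down, gripper open.
Joint ranges: [-2.6, 2.6], [-0.5, 2.12], [-1.47, 1.34], [0.16, 2.42], [-1.27, 4.41], [0.06, 2.06], [-2.6, 2.6]. Speed limits (rad/s): [2.22, 2.22, 2.79, 2.79, 3.14, 3.14, 3.14].

## Interface

Orientations are given as a unit quaternion [x, y, z, w].
In Python, from workcell import get_obs, optics, job gives the robot as it stands. The module is installed in compiled form; this text tells all that it offers.
- The arm moves only by the tool send_rows, never from a script. Its argument "plan" is a list that holds one entry, the list of rows, each a list of 7 numbers: the turn, a rotation vector about the tool's x, y, z in units of 1.5 rad (1.0 is 1.5 rad), then the shift along the tool's x, y, z in units of 20 cm (1.0 is 20 cm), then the opening, from 0 (shut) to 1 (fully open). A call has 1 to 20 rows; each row shifts and turns the commanded pose from where the row before left it, along the tool's axes as they then stand; what a row does not reach is not made up. A row lasts 1/12 s, in which the tool goes at most 41.7 mm and 7.16 degrees, less where a joint would pass 70% of its speed; a pose out of reach is approached as far as the arm can. A call with a number of a shift or a turn outside -1 to 1 is refused whole. A call with a gripper value outside its range is refused whole. The fingers move at their own pace and stop on an object; "squeeze" is the grip in N (left out, the last holds). Time passes only in rows, so rows that do not move let the fingers close. It gives the time, the measured TCP pose, the force, the opening and the grip force at its end, in the units of the state.
- get_obs(): the state, without advancing time (a new reading comes with each control period).
- optics.camera(name): name is "scene" or "top" or "wrist"; returns the picture (384x512x3 uint8, red, green, blue); there is no depth.
- optics.get_calibration(name): a dict with "intrinsics" (3x3 intrinsics, pixels), "world_from_camera" (4x4, takes a point from camera to world coordinates); the wrist camera has in their place "T_tool_cam" (4x4, takes a point from camera to tool coordinates, whose origin is the TCP and whose axes are the flange's). Camera axes: x right, y up, looking along -z (the intrinsics and any distortion apply to the point x, -y, -z); pixel columns grow to the right and rows downward; lengths in m; the calibration is good to about 2 mm. The wrist camera is an equidistant fisheye: a pixel r from the principal point sees the ray r / f radians off the axis. A picture is of the moment at which its call begins: read the wrist's pose just before it. get_calibration takes no time and is no camera call.
- job.hand_in(): hands the job in; it is judged then, once.
The state is a dict: "clock": time; "joint_pos": joint angles; "joint_velocities": joint speeds; "tau": joint torques, N m; "position": TCP position; "ee_rot": TCP orientation; "ft_force": force on the tool from outside, world axes, zero at the start; "torque": the same for the moment, N m; "grip_width": opening from 0.0 (shut) to 1.0 (fully open); "grasp_force": force on a finger pad.
Only numpy, scipy, OpenCV 4.12 (cv2) and the standard library are available. Lean on these libraries where they do the work, as an engineer would, in place of code of your own. Each camera call takes 0.05 s, during which the arm holds its last target. There are 200 camera calls.

## Working session

There is one attempt and no reset: what is moved stays moved. The work goes in short steps, Python scripts to look and compute and a tool call to move; the robot and the scene stay as the last step left them, time stands still between calls to the robot, and variables do not carry over. Pictures are saved under pics/ and viewed, at most 10 in all, crops included, and the job is handed in when it is done.

Besides the shell and the picture viewer there is one more tool, called after "Request:" as name(argument=value, ...) on one line, values as JSON. send_rows: Moves the arm, as the interface text tells. Its arguments: {"type":"object","properties":{"plan":{"type":"array"},"squeeze":{"type":"number"}},"required":["plan"]}

```bash
mkdir -p pics; ls
python3 - <<'E'
from workcell import get_obs, optics, job
import cv2,numpy as np
np.set_printoptions(precision=4,suppress=True)
o=get_obs();print(o)
for n in ["scene","top"]:
    im=optics.camera(n);cv2.imwrite(f"pics/{n}0.png",im[:,:,::-1]);print(n,optics.get_calibration(n))
print(optics.get_calibration("wrist"))
a=cv2.imread("pics/scene0.png");b=cv2.imread("pics/top0.png")
E
```

```text
pics
{'clock': 0.0, 'joint_pos': array([-1.2706,  0.3329, -0.0647,  1.4609,  0.0216,  1.3499, -0.0885]), 'joint_velocities': array([-0.0011, -0.0004, -0.0003,  0.0001, -0.0012,  0.0005,  0.0008]), 'tau': array([ -0.0013, -62.5432,   0.0483, -39.1617,   0.0162,   0.0096,
         0.    ]), 'position': array([0.1981, 0.5924, 0.2475]), 'ee_rot': array([ 0.1607,  0.987 , -0.0007, -0.0001]), 'ft_force': array([-0.0381, -0.1126, -0.9772]), 'torque': array([0.0327, 0.0102, 0.0204]), 'grasp_force': 0.0, 'grip_width': 0.9999714877801764}
scene {'intrinsics': array([[424.472 ,   0.    , 256.4812],
       [  0.    , 424.472 , 187.8846],
       [  0.    ,   0.    ,   1.    ]]), 'world_from_camera': array([[ 0.6821, -0.4721,  0.5584,  1.1387],
       [ 0.7312,  0.4418, -0.5197, -0.5374],
       [-0.0014,  0.7628,  0.6466,  0.7332],
       [ 0.    ,  0.    ,  0.    ,  1.    ]])}
top {'intrinsics': array([[418.8233,   0.    , 250.6662],
       [  0.    , 418.8233, 194.1774],
       [  0.    ,   0.    ,   1.    ]]), 'world_from_camera': array([[ 0.0359,  0.9763, -0.2136,  0.3308],
       [-0.9994,  0.0353, -0.0069,  0.0075],
       [ 0.0008,  0.2137,  0.9769,  1.1343],
       [ 0.    ,  0.    ,  0.    ,  1.    ]])}
{'intrinsics': array([[297.3186,   0.    , 255.3094],
       [  0.    , 297.3186, 189.5426],
       [  0.    ,   0.    ,   1.    ]]), 'T_tool_cam': array([[-0.0002,  0.958 ,  0.2869,  0.0729],
       [ 1.    ,  0.0002, -0.0001, -0.0006],
       [-0.0001,  0.2869, -0.958 , -0.1257],
       [ 0.    ,  0.    ,  0.    ,  1.    ]])}
```

View pics/scene0.png

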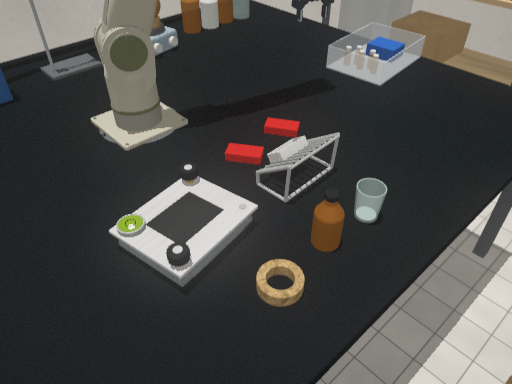

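View pics/top0.png

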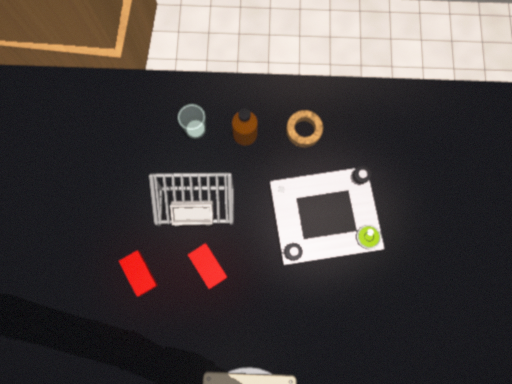

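The top view shows the white dish on the rack at (191,212). Two red look-alikes lie on the bench at (138,273) and (207,266). In the scene view the dish is at (290,150) and the red ones are at (244,154) and (282,128). I choose the white one on the rack. Knob a is at top (293,252), knob b at (361,175) and the vial at (369,237).

```bash
cat > h.py <<'E'
from workcell import get_obs, optics, job
import cv2,numpy as np
from scipy.spatial.transform import Rotation as R
np.set_printoptions(precision=4,suppress=True)
def rays(name,uv,o=None):
    c=optics.get_calibration(name);K=c["intrinsics"];uv=np.atleast_2d(np.float64(uv))
    d=np.c_[(uv[:,0]-K[0,2])/K[0,0],(uv[:,1]-K[1,2])/K[1,1]]
    if name=="wrist":
        r=np.linalg.norm(d,axis=1)+1e-9
        v=np.c_[d[:,0]/r*np.sin(r),-d[:,1]/r*np.sin(r),-np.cos(r)]
        T=np.eye(4);T[:3,:3]=R.from_quat(o["ee_rot"]).as_matrix();T[:3,3]=o["position"];T=T@c["T_tool_cam"]
    else:
        v=np.c_[d[:,0],-d[:,1],-np.ones(len(d))];T=c["world_from_camera"]
    return T[:3,3],v@T[:3,:3].T
def onz(name,uv,z,o=None):
    p,v=rays(name,uv,o);return p+v*((z-p[2])/v[:,2])[:,None]
def blobs(mask,amin):
    n,l,s,c=cv2.connectedComponentsWithStats(mask.astype(np.uint8))
    return [(c[i],s[i,4],s[i,:4],l==i) for i in range(1,n) if s[i,4]>=amin]
def go(tgt,yaw=None):
    "shift in tool axes (units of 20 cm) and yaw turn about tool z (units 1.5 rad) to reach tgt"
    o=get_obs();r=R.from_quat(o["ee_rot"]);print("shift",r.inv().apply(np.array(tgt)-o["position"])/.2)
    if yaw is not None:
        y=r.as_matrix()[:,1];a=np.arctan2(y[1],y[0]);d=(yaw-a+np.pi/2)%np.pi-np.pi/2
        print("turn z",-d/1.5, "j7",o["joint_pos"][6],"tilt z",r.as_matrix()[:,2])
E
python3 - <<'E'
from h import *
im=cv2.imread("pics/top0.png");hsv=cv2.cvtColor(im,cv2.COLOR_BGR2HSV)
H,S,V=cv2.split(hsv)
white=(V>120)&(S<60)
bl=[b for b in blobs(white[:320],300)]
for c,a,s,m in bl:
    if s[1]>80: print("white",c,a,s); 
pl=[b for b in bl if b[0][0]>260 and b[0][1]>150 and b[0][0]<400][0]
cnt=max(cv2.findContours(pl[3].astype(np.uint8),0,2)[0],key=cv2.contourArea);hull=np.zeros_like(V);cv2.fillPoly(hull,[cv2.convexHull(cnt)],1)
for c,a,s,m in blobs((V<70)&(hull>0),30): print("dark",c,a,s)
g=blobs((H>28)&(H<50)&(S>120)&(V>80),30)
for c,a,s,m in g: print("green",c,a,s)
print(cv2.minAreaRect(cnt))
for c,a,s,m in blobs((V<70)&(hull>0),30):
    z=.062 if a>800 else .1
    print(c,onz("top",c,z), cv2.minAreaRect(np.argwhere(m)[:,::-1].astype(np.float32)))
cr=im[150:300,130:400];cv2.imwrite("pics/c1.png",cv2.resize(cr,(800,444),interpolation=cv2.INTER_CUBIC))
E
```

```text
white [193.3421 123.2026] 380 [178 104  27  33]
white [322.6774 214.6935] 5660 [270 168 114  97]
white [191.1995 200.325 ] 2812 [149 173  84  53]
dark [356.4182 177.2   ] 55 [353 170  11  13]
dark [342.6667 197.4133] 75 [333 192  17  17]
dark [348.8049 226.2439] 41 [344 223  11   8]
green [368.2664 237.0949] 274 [359 227  20  20]
((326.5602111816406, 214.88340759277344), (85.77596282958984, 103.092041015625), 81.06940460205078)
[356.4182 177.2   ] [[ 0.611  -0.2532  0.1   ]] ((356.7206115722656, 177.3676300048828), (13.3768892288208, 7.031442165374756), 59.03623962402344)
[342.6667 197.4133] [[ 0.557  -0.2175  0.1   ]] ((343.7603759765625, 197.48867797851562), (19.227436065673828, 11.118741989135742), 42.51044845581055)
[348.8049 226.2439] [[ 0.4842 -0.232   0.1   ]] ((349.0191955566406, 226.09619140625), (6.864064693450928, 9.41357421875), 78.69007110595703)
```

View pics/c1.png

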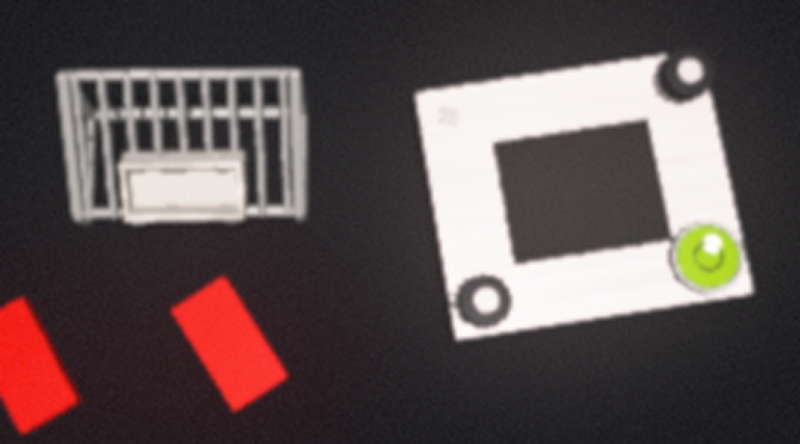

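The crop confirms the white dish against the rack's stops at top (192,213). It also shows the hubs of both knobs, the pad, and the vial with its bubble off towards +x.

Run:
```python
from h import *
c=lambda x,y:(130+x/2.963,150+y/2.96)
ka=onz("top",c(485,300),.1)[0];kb=onz("top",c(690,70),.1)[0];v=onz("top",c(707,256),.075)[0]
pad=onz("top",[c(495,143),c(648,121),c(670,240),c(515,263)],.062)
print("ka",ka,"kb",kb,"vial",v,"pad",pad.mean(0))
ctr=(ka+kb)/2;d=(kb-ka)[:2];print("ctr",ctr,"dist",np.linalg.norm(d),"yaw",np.arctan2(d[1],d[0])-np.arctan2(-208,168))
print("padx",pad[0]-pad[3],pad[1]-pad[2])
b=onz("top",[c(57,75),c(300,70)],.12);f=onz("top",[c(73,220),c(305,215)],.045);print("rack back",b,"front",f,b.mean(0)/2+f.mean(0)/2)
print("dish rim approx",onz("top",c(185,187),.08),onz("top",[c(120,155),c(245,152),c(245,220),c(122,220)],.075))
go(ka+[0,0,.15],0)
```

```text
ka [ 0.4172 -0.0959  0.1   ] kb [ 0.621  -0.2698  0.1   ] vial [ 0.4636 -0.2876  0.075 ] pad [ 0.5183 -0.1832  0.062 ]
ctr [ 0.5191 -0.1828  0.1   ] dist 0.2679557467842439 yaw 0.18476098929725981
padx [0.1055 0.0186 0.    ] [0.1055 0.0176 0.    ]
rack back [[0.5917 0.2702 0.12  ]
 [0.6035 0.0652 0.12  ]] front [[0.4791 0.2638 0.045 ]
 [0.491  0.059  0.045 ]] [0.5413 0.1645 0.0825]
dish rim approx [[0.5064 0.1617 0.08  ]] [[0.5334 0.2208 0.075 ]
 [0.54   0.1122 0.075 ]
 [0.4804 0.1089 0.075 ]
 [0.4766 0.2147 0.075 ]]
shift [-2.1304 -2.9165 -0.0082]
turn z 0.8320713374710508 j7 -0.08850570615046956 tilt z [-0.0003 -0.0012 -1.    ]
```

Request:
send_rows(plan=[[[0,0,0,-0.125,-0.125,-0.02,1],[0,0,0,-0.125,-0.125,-0.02,1],[0,0,0,-0.125,-0.125,-0.02,1],[0,0,0,-0.125,-0.125,-0.02,1],[0,0,0,-0.125,-0.125,-0.02,1],[0,0,0,-0.125,-0.125,-0.02,1],[0,0,0,-0.125,-0.125,-0.02,1],[0,0,0,-0.125,-0.125,-0.02,1],[0,0,0,-0.125,-0.125,-0.02,1],[0,0,0,-0.125,-0.125,-0.02,1],[0,0,0,-0.125,-0.125,-0.02,1],[0,0,0,-0.125,-0.125,-0.02,1],[0,0,0,-0.125,-0.125,-0.02,1],[0,0,0,-0.125,-0.125,-0.02,1],[0,0,0,0,0,0,1]]])

```text
clock: 1.35
position: [0.4218, 0.1434, 0.3051]
ee_rot: [0.165, 0.986, 0.0, 0.001]
ft_force: [0.4, -0.5, 1.0]
grip_width: 0.998
grasp_force: 0.0
```

Run:
```python
from h import *
o=get_obs();im=optics.camera("wrist");cv2.imwrite("pics/w1.png",im[:,:,::-1])
np.save("w1.npy",np.r_[o["position"],o["ee_rot"]])
print(o["clock"],o["joint_pos"],o["position"],o["ee_rot"])
```

```text
1.35 [-0.798  -0.1205  0.3383  1.8308  0.0413  1.4232  0.7712] [0.4218 0.1434 0.3051] [0.1651 0.9863 0.     0.0008]
```

View pics/w1.png

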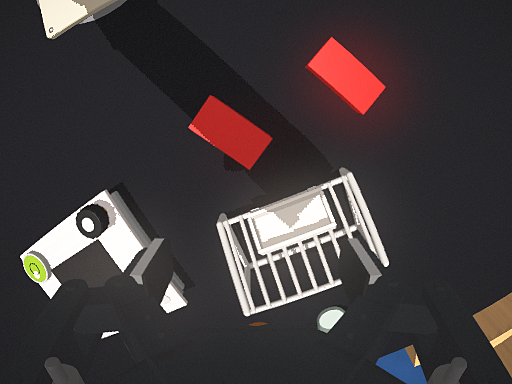

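The wrist view shows the white dish at about (292,222) in the rack, the red ones at (230,132) and (346,75), knob a at (92,221) and the vial at (36,268). Next I'll move above knob a.

Request:
send_rows(plan=[[[0,0,0,-0.046,-0.142,0.06,1],[0,0,0,-0.046,-0.142,0.06,1],[0,0,0,-0.046,-0.142,0.06,1],[0,0,0,-0.046,-0.142,0.06,1],[0,0,0,-0.046,-0.142,0.06,1],[0,0,0,-0.046,-0.142,0.06,1],[0,0,0,-0.046,-0.142,0.06,1],[0,0,0,-0.046,-0.142,0.06,1],[0,0,0,0,0,0,1]]])

```text
clock: 2.15
position: [0.4153, -0.0932, 0.2063]
ee_rot: [0.163, 0.987, -0.001, -0.001]
ft_force: [-0.4, 0.3, -0.6]
grip_width: 0.999
grasp_force: 0.0
```

Run:
```python
from h import *
o=get_obs();im=optics.camera("wrist")[:,:,::-1].copy();cv2.imwrite("pics/w2.png",im)
np.save("w2.npy",np.r_[o["position"],o["ee_rot"]])
print(o["clock"],o["joint_pos"],o["position"],o["ee_rot"])
H,S,V=cv2.split(cv2.cvtColor(im,cv2.COLOR_BGR2HSV))
for c,a,s,m in blobs((H>25)&(H<50)&(S>90)&(V>60),200): print("green",c,a,s)
```

```text
2.15 [-0.5915 -0.1479  0.6609  2.0379  0.0973  1.2248  1.2736] [ 0.4153 -0.0932  0.2063] [ 0.1633  0.9866 -0.0006 -0.0012]
green [102.3283 271.0623] 658 [ 88 258  36  30]
```

View pics/w2.png

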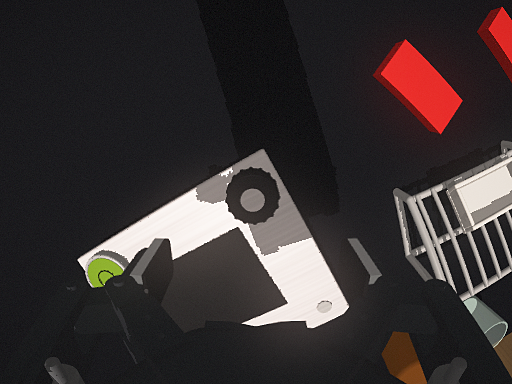

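Knob a is at (252,196), nearly under the tool. A finger partly hides the vial at (103,271). I'll turn the wrist so the camera looks over the table and the last joint has room for a clockwise turn.

Request:
send_rows(plan=[[[0,0,-0.08,0,0,0,1],[0,0,-0.08,0,0,0,1],[0,0,-0.08,0,0,0,1],[0,0,-0.08,0,0,0,1],[0,0,-0.08,0,0,0,1],[0,0,-0.08,0,0,0,1],[0,0,-0.08,0,0,0,1],[0,0,-0.08,0,0,0,1],[0,0,-0.08,0,0,0,1],[0,0,-0.08,0,0,0,1],[0,0,-0.08,0,0,0,1],[0,0,-0.08,0,0,0,1],[0,0,-0.08,0,0,0,1],[0,0,-0.08,0,0,0,1],[0,0,-0.08,0,0,0,1],[0,0,0,0,0,0,1]]])

```text
clock: 3.53
position: [0.417, -0.0845, 0.2126]
ee_rot: [-0.627, 0.779, -0.007, -0.002]
ft_force: [0.6, 1.6, -0.1]
grip_width: 0.998
grasp_force: 0.0
```

Run:
```python
from h import *
o=get_obs();im=optics.camera("wrist")[:,:,::-1].copy();cv2.imwrite("pics/w3.png",im)
np.save("w3.npy",np.r_[o["position"],o["ee_rot"]])
print(o["clock"],o["joint_pos"],o["position"],o["ee_rot"])
H,S,V=cv2.split(cv2.cvtColor(im,cv2.COLOR_BGR2HSV))
for c,a,s,m in blobs((H>25)&(H<50)&(S>90)&(V>60),200):
    print("green",c,a,s)
    x,y,w,h=s;cr=im[y-12:y+h+12,max(0,x-12):x+w+12]
    k=cv2.resize(cr,None,fx=6,fy=6,interpolation=cv2.INTER_CUBIC)[:384,:400]
    out=np.zeros((384,512+k.shape[1],3),np.uint8);out[:,:512]=im;out[:k.shape[0],512:]=k;print("crop origin",x-12,y-12,out.shape)
    cv2.imwrite("pics/w3c.png",out[:, :800])
```

```text
3.5333 [-1.2647 -0.4973  1.0992  2.0487  0.4638  1.3567  2.6019] [ 0.417  -0.0845  0.2126] [-0.6271  0.7789 -0.0065 -0.002 ]
green [156.3059   5.7113] 523 [134   0  48  15]Traceback (most recent call last):
  File "<stdin>", line 9, in <module>
cv2.error: OpenCV(4.12.0) /io/opencv/modules/imgproc/src/resize.cpp:4208: error: (-215:Assertion failed) !ssize.empty() in function 'resize'
```

Request:
send_rows(plan=[[[0,0,0.08,0.1,0,0,1],[0,0,0.08,0.1,0,0,1],[0,0,0.08,0.1,0,0,1],[0,0,0.08,0.1,0,0,1],[0,0,0,0.1,0,0,1],[0,0,0,0,0,0,1],[0,0,0,0,0,0,1]]])

```text
clock: 4.17
position: [0.3718, -0.1763, 0.2139]
ee_rot: [-0.416, 0.909, -0.003, 0.004]
ft_force: [0.7, 0.3, -0.2]
grip_width: 0.998
grasp_force: 0.0
```

```bash
cat >> h.py <<'E'
def look(name,out=False,z=.073):
    "bubble minus vial centre, in the leveller's axes (mm)"
    o=get_obs();im=optics.camera("wrist")[:,:,::-1].copy();cv2.imwrite(f"pics/{name}.png",im)
    print(o["clock"],"j",o["joint_pos"],o["position"],o["ee_rot"])
    H,S,V=cv2.split(cv2.cvtColor(im,cv2.COLOR_BGR2HSV))
    for c,a,s,m in blobs((H>25)&(H<50)&(S>60)&(V>60),200):
        x,y,w,h=s;print("green",c,a,s)
        if a<400: continue
        x0,y0=max(0,x-10),max(0,y-10);cr=im[y0:y+h+10,x0:x+w+10];k=cv2.resize(cr,None,fx=5,fy=5,interpolation=cv2.INTER_CUBIC)[:384,:288]
        o2=np.zeros((384,800,3),np.uint8);o2[:,:512]=im;o2[:k.shape[0],512:512+k.shape[1]]=k;cv2.imwrite(f"pics/{name}c.png",o2);print("crop origin",x0,y0)
    return o,im
E
python3 -c "
from h import *
look('w4')"
```

```text
4.1667 j [-0.9324 -0.4914  1.0244  2.0766  0.4288  1.3466  2.366 ] [ 0.3718 -0.1763  0.2139] [-0.4157  0.9095 -0.0033  0.004 ]
green [112.3862 157.2431] 1748 [ 89 131  47  54]
crop origin 79 121
```

View pics/w4c.png

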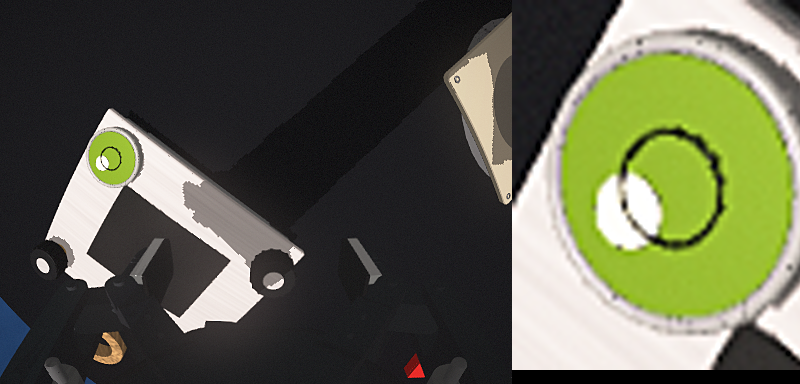

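The close view shows the vial centred at about (112,157) with the bubble outside the ring at about (104,163). Knob a is at (273,281) and knob b at (42,265).

```bash
cat >> h.py <<'E'
YAW=0.175
def bubble(o,im,z=.073):
    H,S,V=cv2.split(cv2.cvtColor(im,cv2.COLOR_BGR2HSV))
    m=((H>25)&(H<50)&(S>60)&(V>60)).astype(np.uint8)
    b=max(blobs(m,200),key=lambda b:b[1])
    hull=cv2.convexHull(max(cv2.findContours(b[3].astype(np.uint8),0,1)[0],key=cv2.contourArea))
    M=np.zeros_like(m);cv2.fillPoly(M,[hull],1);M=cv2.erode(M,np.ones((3,3)))
    e=cv2.fitEllipse(hull)
    B=max(blobs((M>0)&(S<70)&(V>150),10),key=lambda b:b[1])
    p=onz("wrist",[e[0],B[0]],z,o);d=(p[1]-p[0])[:2]
    c,s=np.cos(YAW),np.sin(YAW)
    print("vial px",e,"bubble",B[0],B[1],"vial w",p[0],"off mm (lev)",1e3*np.array([c*d[0]+s*d[1],-s*d[0]+c*d[1]]))
E
python3 - <<'E'
from h import *
def ld(n):
    q=np.load(n) ;return dict(position=q[:3],ee_rot=q[3:])
o=get_obs();im=cv2.imread("pics/w4.png");bubble(o,im)
print("ka,kb hub",onz("wrist",[[273,281],[42,265]],.1,o))
im=cv2.imread("pics/w2.png");V=im.max(2);M=np.zeros_like(V);cv2.circle(M,(252,196),36,1,-1)
for c,a,s,m in blobs((V<75)&(M>0),300):
    e=cv2.minEnclosingCircle(np.argwhere(m)[:,::-1].astype(np.float32));print(c,a,s,e,onz("wrist",e[0],.097,ld("w2.npy")))
print("hub",onz("wrist",[253,200],.1,ld("w2.npy")))
# dish corners in w1
print("dish",onz("wrist",[[252,213],[326,190],[335,230],[258,255]],.085,ld("w1.npy")))
E
```

```text
vial px ((111.59632110595703, 157.6659698486328), (46.0767707824707, 53.545875549316406), 166.2418670654297) bubble [101.6761 162.831 ] 142 vial w [ 0.4646 -0.2891  0.073 ] off mm (lev) [11.6689 -6.5359]
ka,kb hub [[ 0.4196 -0.0967  0.1   ]
 [ 0.6236 -0.2706  0.1   ]]
[252.3262 194.4449] 1879 [225 167  55  58] ((252.67127990722656, 195.42906188964844), 28.665782928466797) [[ 0.4161 -0.0963  0.097 ]]
hub [[ 0.419 -0.097  0.1  ]]
dish [[0.4781 0.1194 0.085 ]
 [0.4797 0.2159 0.085 ]
 [0.5368 0.2138 0.085 ]
 [0.5373 0.1071 0.085 ]]
```

Request:
send_rows(plan=[[[0,0,0,-0.15,0.028,0.05,1],[0,0,0,-0.15,0.028,0.05,1],[0,0,0,-0.15,0.028,0.05,1],[0,0,0.08,0,0,0,1],[0,0,0.08,0,0,0,1],[0,0,0.08,0,0,0,1],[0,0,0,0,0,0,1],[0,0,0,0,0,0,1]]])

```text
clock: 4.88
position: [0.4184, -0.0959, 0.1834]
ee_rot: [-0.251, 0.968, -0.004, 0.003]
ft_force: [0.7, -0.4, 1.0]
grip_width: 1.004
grasp_force: 0.0
```

```bash
python3 -c "
from h import *
print(get_obs()['joint_pos']);go([.4185,-.0968,.089],0)"
```

```text
[-1.0506 -0.2653  1.0648  2.0802  0.2549  1.1955  1.983 ]
shift [ 0.004  -0.0002  0.472 ]
turn z -0.7094614921743938 j7 1.9830163729660328 tilt z [ 0.008  -0.0054 -1.    ]
```

Request:
send_rows(plan=[[[0,0,0,0,0,0.12,1],[0,0,0,0,0,0.12,1],[0,0,0,0,0,0.12,1],[0,0,0,0,0,0.11,1],[0,0,0,0,0,0,0.8],[0,0,0,0,0,0,0.4],[0,0,0,0,0,0,0.4],[0,0,0,0,0,0,0.4],[0,0,0,0,0,0,0.4]]], squeeze=50)

```text
clock: 5.63
position: [0.4198, -0.097, 0.0959]
ee_rot: [-0.249, 0.968, -0.002, 0.005]
ft_force: [-1.2, -6.0, 6.5]
grip_width: 0.495
grasp_force: 49.7
```

Request:
send_rows(plan=[[[0,0,0.078,0,0,0,0.4],[0,0,0.078,0,0,0,0.4],[0,0,0.078,0,0,0,0.4],[0,0,0.078,0,0,0,0.4],[0,0,0.078,0,0,0,0.4],[0,0,0.078,0,0,0,0.4],[0,0,0.078,0,0,0,0.4],[0,0,0.078,0,0,0,0.4],[0,0,0.078,0,0,0,0.4],[0,0,0.078,0,0,0,0.4],[0,0,0.078,0,0,0,0.4],[0,0,0.078,0,0,0,0.4],[0,0,0.078,0,0,0,0.4],[0,0,0.078,0,0,0,0.4],[0,0,0.078,0,0,0,0.4],[0,0,0,0,0,0,0.4]]])

```text
clock: 6.97
position: [0.4192, -0.0981, 0.0959]
ee_rot: [0.589, 0.808, 0.002, 0.004]
ft_force: [-3.3, -11.9, 10.5]
grip_width: 0.494
grasp_force: 50.3
```

```bash
python3 -c "
from h import *
o=get_obs();print(o['joint_pos'],o['torque'])
a=R.from_quat(o['ee_rot']).as_matrix();print(a, (np.arctan2(a[1,1],a[0,1])))"
```

```text
[-1.1356  0.0747  1.3257  2.1759 -0.0894  0.9403  0.5524] [-2.5913  1.4013 -0.0888]
[[-0.3057  0.9521  0.009 ]
 [ 0.9521  0.3057 -0.002 ]
 [-0.0046  0.008  -1.    ]] 0.3106903385567598
```

Request:
send_rows(plan=[[[0,0,0,0,0,0,1],[0,0,0,0,0,0,1],[0,0,0,0,0,0,1],[0,0,0,0,0,-0.15,1],[0,0,0,0,0,-0.15,1],[0,0,0,0,0,-0.15,1],[0,0,0,-0.141,0.089,0,1],[0,0,0,-0.141,0.089,0,1],[0,0,0,-0.141,0.089,0,1],[0,0,0,-0.141,0.089,0,1],[0,0,0,-0.141,0.089,0,1],[0,0,0,-0.141,0.089,0,1],[0,0,0,-0.141,0.089,0,1],[0,0,0,-0.141,0.089,0,1],[0,0,0,0,0,0,1],[0,0,0,0,0,0,1]]])

```text
clock: 8.3
position: [0.5724, -0.224, 0.1627]
ee_rot: [0.587, 0.81, -0.003, -0.011]
ft_force: [-0.3, 0.3, -0.2]
grip_width: 0.998
grasp_force: 0.0
```

```bash
python3 -c "
from h import *
o,im=look('w5');go([.623,-.2704,.09],0)
V=im.max(2);M=np.zeros_like(V)
for c,a,s,m in blobs((V<75),300): print(c,a,s)
try: bubble(o,im)
except Exception as e: print(e)
# where knob b should appear: scan
K=[(u,v) for u in range(180,330,1) for v in range(120,280,1)]
P=onz('wrist',K,.1,o);i=np.argmin(np.linalg.norm(P[:,:2]-[.623,-.2704],axis=1));print('expect hub',K[i])
u,v=K[i];M=im[v-45:v+45,u-45:u+45].max(2);print(im.shape)
for c,a,s,m in blobs((M>90),30): print('bright',c+[u-45,v-45],a,s, onz('wrist',c+[u-45,v-45],.1,o))
"
```

```text
8.3 j [-0.443   0.5757  1.0287  1.6177 -0.5072  1.2678  0.9982] [ 0.5724 -0.224   0.1627] [ 0.5868  0.8096 -0.0029 -0.0115]
green [117.3936 231.3662] 2119 [ 91 204  54  57]
crop origin 81 194
shift [-0.3118  0.1741  0.3564]
turn z 0.21177409277021417 j7 0.998012245802299 tilt z [-0.0217  0.0099 -0.9997]
[258.1442 224.0669] 118567 [  0   0 512 384]
[214.097 127.249] 23866 [141  38 153 186]
[456.639  160.8616] 903 [444 136  26  49]
vial px ((117.40898132324219, 232.2359619140625), (49.007816314697266, 61.64543533325195), 140.7899169921875) bubble [115.3898 238.774 ] 177 vial w [ 0.4659 -0.2903  0.073 ] off mm (lev) [-2.3487 -6.8877]
expect hub (302, 279)
(384, 512, 3)
bright [285.6327 249.6026] 1862 [ 0  0 75 51] [[ 0.6002 -0.2438  0.1   ]]
bright [301.1111 287.3725] 459 [31 42 27 23] [[ 0.6233 -0.2712  0.1   ]]
```

Request:
send_rows(plan=[[[-0.012,-0.01,0,-0.1,0.058,0,1],[0,0,0,-0.1,0.058,0,1],[0,0,0,-0.1,0.058,0,1],[0,0,0,0,0,0,1],[0,0,0,0,0,0,1]]])

```text
clock: 8.77
position: [0.6241, -0.2677, 0.1628]
ee_rot: [0.586, 0.81, 0.001, -0.0]
ft_force: [-0.6, -0.3, -0.3]
grip_width: 0.999
grasp_force: 0.0
```

```bash
python3 -c "
from h import *
o,im=look('w6');go([.6232,-.271,.09],0);bubble(o,im)
"
```

```text
8.7667 j [-0.2925  0.6887  0.9711  1.4478 -0.5764  1.3068  1.0404] [ 0.6241 -0.2677  0.1628] [ 0.5859  0.8104  0.0009 -0.0001]
green [ 70.9828 166.5387] 2155 [ 46 136  50  63]
crop origin 36 126
shift [-0.0174 -0.0093  0.3634]
turn z 0.212703625541056 j7 1.0404084498231247 tilt z [ 0.0008  0.002  -1.    ]
vial px ((70.70525360107422, 167.10025024414062), (48.358070373535156, 62.98540496826172), 165.61355590820312) bubble [ 68.1889 173.7722] 180 vial w [ 0.466  -0.2903  0.073 ] off mm (lev) [-2.9749 -6.2637]
```

Request:
send_rows(plan=[[[0,0,0,-0.017,-0.009,0.1,1],[0,0,0,0,0,0.12,1],[0,0,0,0,0,0.12,1],[0,0,0,0,0,0.02,1],[0,0,0,0,0,0,0.8],[0,0,0,0,0,0,0.4],[0,0,0,0,0,0,0.4],[0,0,0,0,0,0,0.4],[0,0,0,0,0,0,0.4]]], squeeze=50)

```text
clock: 9.57
position: [0.6239, -0.2724, 0.0923]
ee_rot: [0.586, 0.81, 0.001, 0.0]
ft_force: [-2.7, 2.6, 9.4]
grip_width: 0.5
grasp_force: 49.8
```

Request:
send_rows(plan=[[[0,0,-0.08,0,0,0,0.4],[0,0,-0.08,0,0,0,0.4],[0,0,-0.08,0,0,0,0.4],[0,0,-0.08,0,0,0,0.4],[0,0,-0.08,0,0,0,0.4],[0,0,-0.08,0,0,0,0.4],[0,0,-0.08,0,0,0,0.4],[0,0,-0.08,0,0,0,0.4],[0,0,-0.08,0,0,0,0.4],[0,0,-0.08,0,0,0,0.4],[0,0,0,0,0,0,0.4]]])

```text
clock: 10.48
position: [0.6253, -0.2706, 0.0923]
ee_rot: [0.022, 1.0, 0.002, 0.002]
ft_force: [0.4, 5.7, 6.2]
grip_width: 0.498
grasp_force: 50.4
```

```bash
python3 -c "
from h import *
o=get_obs();print(o['joint_pos'],o['torque'])
q=o['ee_rot'];print(2*(np.arctan(.5859/.8104)-np.arctan2(q[0],q[1])))"
```

```text
[-0.1172  0.6536  0.6667  1.4968 -0.4321  1.1382  2.1588] [ 1.3356 -0.1319  0.1529]
1.2088115873015668
```

Request:
send_rows(plan=[[[0,0,0,0,0,0,1],[0,0,0,0,0,0,1],[0,0,0,0,0,0,1],[0,0,0,0,0,-0.15,1],[0,0,0,0,0,-0.15,1],[0,0,0,0.08,-0.02,-0.12,1],[0,0,0,0.08,-0.02,-0.12,1],[0,0,0,0.08,-0.02,-0.12,1],[0,0,0,0.08,-0.02,-0.12,1],[0,0,0,0,0,0,1],[0,0,0,0,0,0,1],[0,0,0,0,0,0,1]]])

```text
clock: 11.48
position: [0.5588, -0.2847, 0.2456]
ee_rot: [0.026, 1.0, 0.001, 0.0]
ft_force: [0.9, 0.3, -0.8]
grip_width: 1.0
grasp_force: 0.0
```

```bash
python3 -c "
from h import *
o,im=look('w7');bubble(o,im)
"
```

```text
11.4833 j [-0.178   0.4092  0.7717  1.4936 -0.2894  1.3565  2.1325] [ 0.5588 -0.2847  0.2456] [0.0263 0.9997 0.0008 0.    ]
green [244.6288  84.0886] 2088 [217  58  56  53]
crop origin 207 48
vial px ((244.6372833251953, 83.92754364013672), (53.35596466064453, 54.87729263305664), 76.2991714477539) bubble [244.6823  82.1458] 192 vial w [ 0.466  -0.2906  0.073 ] off mm (lev) [-1.7384  0.452 ]
```

View pics/w7c.png

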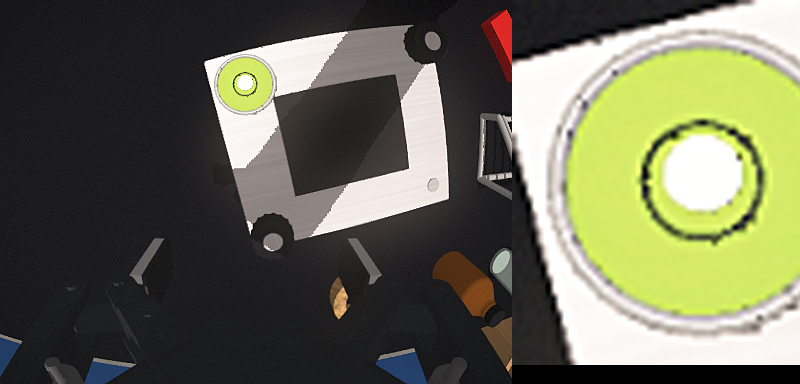

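The bubble is now a white disc inside the ring at (244.7,82.1), with the vial centre at (244.6,83.9), so it is about 1.7 mm off. I'll do the dish next and recheck the level afterwards.

Request:
send_rows(plan=[[[0,0,0.082,0,0,0,1],[0,0,0.082,0,0,0,1],[0,0,0.082,0,0,0,1],[0,0,0.082,0,0,0,1],[0,0,0.082,0,0,0,1],[0,0,0.082,0,0,0,1],[0,0,0.082,0,0,0,1],[0,0,0.082,0,0,0,1],[0,0,0.082,0,0,0,1],[0,0,0.082,0,0,0,1],[0,0,0.082,0,0,0,1],[0,0,0.082,0,0,0,1],[0,0,0,0,0,0,1]]])

```text
clock: 12.62
position: [0.5589, -0.2843, 0.2445]
ee_rot: [0.694, 0.72, -0.0, -0.001]
ft_force: [0.4, -0.7, -0.6]
grip_width: 0.999
grasp_force: 0.0
```

Request:
send_rows(plan=[[[0,0,0,0.166,-0.015,-0.015,1],[0,0,0,0.166,-0.015,-0.015,1],[0,0,0,0.166,-0.015,-0.015,1],[0,0,0,0.166,-0.015,-0.015,1],[0,0,0,0.166,-0.015,-0.015,1],[0,0,0,0.166,-0.015,-0.015,1],[0,0,0,0.166,-0.015,-0.015,1],[0,0,0,0.166,-0.015,-0.015,1],[0,0,0,0.166,-0.015,-0.015,1],[0,0,0,0.166,-0.015,-0.015,1],[0,0,0,0.166,-0.015,-0.015,1],[0,0,0,0.166,-0.015,-0.015,1],[0,0,0,0,0,0,1],[0,0,0,0,0,0,1]]])

```text
clock: 13.78
position: [0.5055, 0.114, 0.2822]
ee_rot: [0.689, 0.725, 0.0, 0.0]
ft_force: [0.9, -0.7, -0.1]
grip_width: 1.002
grasp_force: 0.0
```

```bash
python3 -c "
from h import *
o,im=look('w8');cv2.imwrite('pics/w8b.png',im)
"
```

```text
13.7833 j [-1.426   0.1133  1.2173  1.7342 -0.1086  1.3689 -0.1379] [0.5055 0.114  0.2822] [0.6888 0.7249 0.0001 0.    ]
```

View pics/w8b.png

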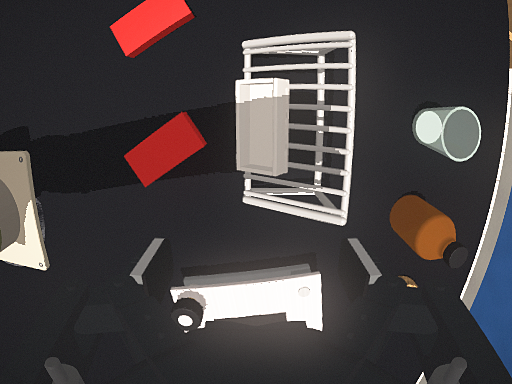

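The white dish stands at about (262,127), its low rim at column 236 and its uphill edge at column 289. The red ones are well away at (165,150) and (150,25).

```bash
python3 -c "
from h import *
a=cv2.imread('pics/w1.png')[180:265,240:345];b=cv2.imread('pics/w8b.png')[65:190,225:300]
o=np.zeros((500,720,3),np.uint8);o[:340,:420]=cv2.resize(a,None,fx=4,fy=4,interpolation=cv2.INTER_CUBIC);o[:,420:]=cv2.resize(b,None,fx=4,fy=4,interpolation=cv2.INTER_CUBIC)
cv2.imwrite('pics/cc.png',o)
"
```

```text
(no output)
```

View pics/cc.png

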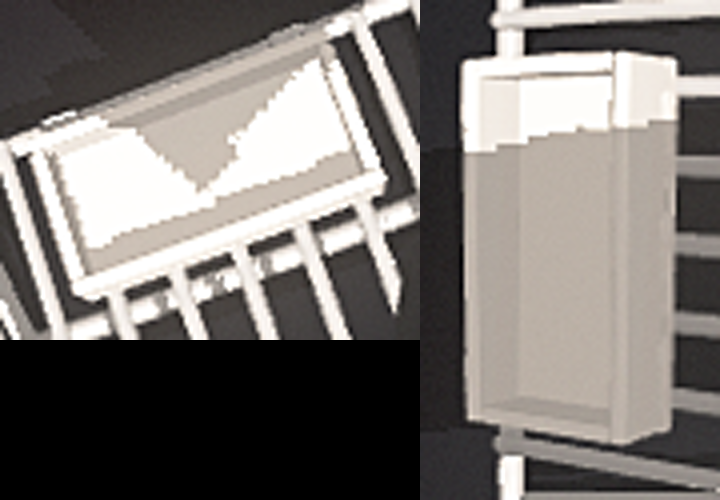

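In w8 the dish's rim corners are at (235.8,80), (236.5,170.5), (276.8,78) and (276.3,175.8), and its uphill bottom corners at (289,80) and (287.8,172.5). In w1 the uphill rim corners are at (261.3,254.3) and (336.3,225).

```bash
cat > dish.py <<'E'
from h import *
from scipy.optimize import least_squares
q=np.load("w1.npy");o1=dict(position=q[:3],ee_rot=q[3:]);o=get_obs()
P=np.array([[-27,52,26],[-27,-52,26],[27,52,26],[27,-52,26],[27,52,0],[27,-52,0],[27,-52,26],[27,52,26]])/1e3
p8,v8=rays("wrist",[[235.75,80],[236.5,170.5],[276.75,78],[276.25,175.75],[289,80],[287.75,172.5]],o)
p1,v1=rays("wrist",[[261.25,254.25],[336.25,225]],o1)
v=np.r_[v8,v1];v/=np.linalg.norm(v,axis=1)[:,None];c=np.r_[np.tile(p8,(6,1)),np.tile(p1,(2,1))]
f=lambda x:(np.cross(R.from_rotvec(x[3:]).apply(P)+x[:3]-c,v)*1e3).ravel()
x0=np.r_[.505,.163,.06,R.from_euler("ZY",[.058,-.61]).as_rotvec()]
s=least_squares(f,x0);x=s.x;r=R.from_rotvec(x[3:])
print(x[:3],"yaw,pitch,roll",r.as_euler("ZYX"),"rms mm",np.sqrt(np.mean(s.fun**2)))
print("resid",np.abs(f(x)).reshape(-1,3).max(1))
g=lambda y:f(np.r_[y[:3],R.from_euler("ZY",[y[3],-.611]).as_rotvec()])
s=least_squares(g,[*x[:3],.058]);y=s.x;print("fixed pitch",y,np.sqrt(np.mean(s.fun**2)))
rd=R.from_euler("ZY",[y[3],-.611]);D=rd.as_matrix()
T=np.c_[np.cross(D[:,0],-D[:,2]),D[:,0],-D[:,2]]
ro=R.from_quat(o["ee_rot"]);rv=(ro.inv()*R.from_matrix(T)).as_rotvec();print("turn u",rv/1.5)
for h in (.10,.021):
    t=y[:3]+D[:,2]*h;print(h,"tcp",t,"shift(cur axes)",ro.inv().apply(t-o["position"])/.2,"(tgt axes)",T.T@(t-o["position"])/.2)
E
python3 dish.py
```

```text
[0.5183 0.1592 0.0642] yaw,pitch,roll [ 0.0984 -0.5912 -0.1032] rms mm 1.0393653006229473
resid [0.2798 0.7794 2.5055 0.8634 0.6877 0.501  3.279  1.455 ]
fixed pitch [0.5185 0.1606 0.065  0.0559] 1.2745251506584734
turn u [-0.4072  0.0018 -0.0057]
0.1 tcp [0.4612 0.1574 0.1469] shift(cur axes) [ 0.2372 -0.2121  0.6763] (tgt axes) [ 0.2391 -0.5599  0.4336]
0.021 tcp [0.5064 0.1599 0.0822] shift(cur axes) [0.2392 0.0144 0.9999] (tgt axes) [ 0.2391 -0.5599  0.8286]
```

Request:
send_rows(plan=[[[-0.0814,0,0,0,0,0,1],[-0.0814,0,0,0,0,0,1],[-0.0814,0,0,0,0,0,1],[-0.0814,0,0,0,0,0,1],[-0.0814,0,-0.005,0,0,0,1],[0,0,0,0.06,-0.14,0.108,1],[0,0,0,0.06,-0.14,0.108,1],[0,0,0,0.06,-0.14,0.108,1],[0,0,0,0.06,-0.14,0.108,1],[0,0,0,0,0,0,1],[0,0,0,0,0,0,1]]])

```text
clock: 14.75
position: [0.435, 0.1472, 0.1519]
ee_rot: [0.672, 0.706, 0.154, 0.162]
ft_force: [-0.5, -0.3, 1.2]
grip_width: 1.002
grasp_force: 0.0
```

```bash
cat > rel.py <<'E'
import sys
from h import *
y=[.5185,.1606,.065,.0559];D=R.from_euler("ZY",[y[3],-.611]).as_matrix()
T=np.c_[np.cross(D[:,0],-D[:,2]),D[:,0],-D[:,2]];o=get_obs();ro=R.from_quat(o["ee_rot"])
print(o["joint_pos"],"turn u",(ro.inv()*R.from_matrix(T)).as_rotvec()/1.5)
t=np.array(y[:3])+D[:,2]*float(sys.argv[1]);print("shift",ro.inv().apply(t-o["position"])/.2)
E
python3 rel.py .022
```

```text
[-1.3229 -0.3459  0.6373  2.3529  0.6845  0.8176 -1.0443] turn u [-0.1071  0.0162  0.0008]
shift [0.0548 0.1718 0.4645]
```

Request:
send_rows(plan=[[[-0.036,0.005,0,0.018,0.08,0,1],[-0.036,0.005,0,0.018,0.08,0,1],[-0.036,0.005,0,0.018,0.08,0,1],[0,0,0,0,0,0,1],[0,0,0,0,0,0,1]]])

```text
clock: 15.17
position: [0.4779, 0.161, 0.1775]
ee_rot: [0.656, 0.692, 0.22, 0.207]
ft_force: [0.6, -0.1, 0.2]
grip_width: 1.001
grasp_force: 0.0
```

```bash
python3 rel.py .022
```

```text
[-1.2695 -0.3242  0.5819  2.3545  0.8551  0.7054 -1.1852] turn u [ 0.0022  0.     -0.0018]
shift [-0.0138 -0.1583  0.4664]
```

Request:
send_rows(plan=[[[0,0,0,-0.005,-0.053,0.08,1],[0,0,0,-0.005,-0.053,0.08,1],[0,0,0,-0.005,-0.052,0.08,1],[0,0,0,0,0,0,1],[0,0,0,0,0,0,1]]])

```text
clock: 15.58
position: [0.4792, 0.1581, 0.1191]
ee_rot: [0.656, 0.692, 0.219, 0.208]
ft_force: [-0.2, -0.1, 0.2]
grip_width: 1.003
grasp_force: 0.0
```

```bash
python3 rel.py .022
```

```text
[-1.2295 -0.1797  0.5987  2.413   0.9345  0.5188 -1.3057] turn u [ 0.0015  0.0012 -0.0008]
shift [0.002  0.0054 0.2246]
```

Request:
send_rows(plan=[[[0,0,0,0.001,0.003,0.075,1],[0,0,0,0.001,0.003,0.075,1],[0,0,0,0,0,0.075,1],[0,0,0,0,0,0,1],[0,0,0,0,0,0,1]]])

```text
clock: 16.0
position: [0.5064, 0.1608, 0.0839]
ee_rot: [0.655, 0.692, 0.22, 0.208]
ft_force: [-0.2, -0.4, 0.5]
grip_width: 1.004
grasp_force: 0.0
```

```bash
python3 rel.py .022
```

```text
[-1.2122  0.0014  0.6544  2.3851  0.9649  0.3441 -1.3594] turn u [ 0.0026  0.0004 -0.0008]
shift [-0.0045 -0.0049  0.0021]
```

Reached. Now grip.

Request:
send_rows(plan=[[[0,0,0,0,0,0,0.8],[0,0,0,0,0,0,0.5],[0,0,0,0,0,0,0.5],[0,0,0,0,0,0,0.5],[0,0,0,0,0,0,0.5]]], squeeze=40)

```text
clock: 16.42
position: [0.5058, 0.1615, 0.084]
ee_rot: [0.655, 0.692, 0.221, 0.207]
ft_force: [-15.1, -3.5, 18.5]
grip_width: 0.626
grasp_force: 37.3
```

Request:
send_rows(plan=[[[0,0,0,0,0,-0.01,0.5],[0,0,0,0,0,-0.03,0.5],[0,0,0,0,0,-0.05,0.5],[0,0,0,0,0,-0.08,0.5],[0,0,0,0,0,-0.08,0.5],[0,0,0,0,0,-0.08,0.5],[0,0,0,0,0,-0.08,0.5],[0.0,0,0,0,0,0,0.5]]], squeeze=60)

```text
clock: 17.08
position: [0.4582, 0.159, 0.1525]
ee_rot: [0.655, 0.692, 0.222, 0.207]
ft_force: [0.3, 0.5, -1.8]
grip_width: 0.619
grasp_force: 64.2
```

```bash
python3 -c "
from h import *
o=get_obs();print(o['joint_pos']);im=optics.camera('wrist');cv2.imwrite('pics/w9.png',im[:,:,::-1])
D=R.from_euler('z',.175).as_matrix();T=np.c_[np.cross(D[:,0],-D[:,2]),D[:,0],-D[:,2]]
ro=R.from_quat(o['ee_rot']);print((ro.inv()*R.from_matrix(T)).as_rotvec()/1.5)
"
```

```text
[-1.0792 -0.2822  0.3931  2.4154  0.8326  0.6194 -1.223 ]
[ 0.4109  0.0215 -0.0776]
```

Request:
send_rows(plan=[[[0.0685,0.0036,-0.0129,0,0,-0.06,0.5],[0.0685,0.0036,-0.0129,0,0,-0.06,0.5],[0.0685,0.0036,-0.0129,0,0,-0.06,0.5],[0.0685,0.0036,-0.0129,0,0,-0.06,0.5],[0.0685,0.0036,-0.0129,0,0,-0.06,0.5],[0.0685,0.0036,-0.0129,0,0,0,0.5],[0,0,0,0,0,0,0.5],[0,0,0,0,0,0,0.5]]])

```text
clock: 17.8
position: [0.4372, 0.1551, 0.2009]
ee_rot: [0.647, 0.763, 0.004, 0.011]
ft_force: [-0.6, -0.6, -3.5]
grip_width: 0.618
grasp_force: 64.3
```

```bash
cat > pl.py <<'E'
import sys
from h import *
D=R.from_euler('z',.175).as_matrix();T=np.c_[np.cross(D[:,0],-D[:,2]),D[:,0],-D[:,2]]
o=get_obs();ro=R.from_quat(o['ee_rot']);print(o["joint_pos"],o["position"],"turn",(ro.inv()*R.from_matrix(T)).as_rotvec()/1.5)
print("shift",ro.inv().apply(np.array([.5215,-.184,float(sys.argv[1])])-o["position"])/.2)
E
python3 pl.py .2
```

```text
[-1.2801 -0.0557  0.8206  1.9814  0.0624  1.1827 -0.3187] [0.4372 0.1551 0.2009] turn [ 0.0136  0.0077 -0.0071]
shift [-1.7413  0.1381  0.0274]
```

Request:
send_rows(plan=[[[0.014,0.008,-0.007,-0.145,0.012,0,0.5],[0,0,0,-0.145,0.012,0,0.5],[0,0,0,-0.145,0.012,0,0.5],[0,0,0,-0.145,0.012,0,0.5],[0,0,0,-0.145,0.012,0,0.5],[0,0,0,-0.145,0.012,0,0.5],[0,0,0,-0.145,0.012,0,0.5],[0,0,0,-0.145,0.012,0,0.5],[0,0,0,-0.145,0.012,0,0.5],[0,0,0,-0.145,0.012,0,0.5],[0,0,0,-0.145,0.012,0,0.5],[0,0,0,-0.145,0.012,0,0.5],[0,0,0,0,0,0,0.5],[0,0,0,0,0,0,0.5]]])

```text
clock: 18.97
position: [0.524, -0.1841, 0.1996]
ee_rot: [0.644, 0.765, 0.0, -0.002]
ft_force: [-0.5, 0.0, -2.6]
grip_width: 0.617
grasp_force: 64.3
```

```bash
python3 pl.py .1
```

```text
[-0.63    0.3511  1.0853  1.7533 -0.3297  1.2411  0.7117] [ 0.524  -0.1841  0.1996] turn [-0.0016 -0.0029 -0.0026]
shift [ 0.0003 -0.0109  0.4982]
```

Request:
send_rows(plan=[[[-0.002,-0.003,-0.003,0,-0.011,0.09,0.5],[0,0,0,0,0,0.09,0.5],[0,0,0,0,0,0.09,0.5],[0,0,0,0,0,0.09,0.5],[0,0,0,0,0,0.07,0.5],[0,0,0,0,0,0.05,0.5],[0,0,0,0,0,0.03,0.5],[0,0,0,0,0,0,0.5],[0,0,0,0,0,0,0.5]]])

```text
clock: 19.72
position: [0.5239, -0.1815, 0.0988]
ee_rot: [0.64, 0.768, 0.001, 0.0]
ft_force: [0.2, -0.5, -2.8]
grip_width: 0.617
grasp_force: 64.3
```

```bash
python3 pl.py .084; python3 -c "
from h import *
im=optics.camera('scene')[:,:,::-1];im2=optics.camera('wrist')[:,:,::-1];c=cv2.resize(im[150:290,90:270],None,fx=2.2,fy=2.2);o=np.zeros((384,800,3),np.uint8);o[:c.shape[0],:c.shape[1]]=c;o[:,396:]=im2[:,60:464];cv2.imwrite('pics/p1.png',o)"
```

```text
[-0.5447  0.4713  0.987   1.8596 -0.4535  1.0538  0.806 ] [ 0.5239 -0.1815  0.0988] turn [ 0.0014 -0.0008  0.0047]
shift [-0.0101 -0.014   0.0738]
```

View pics/p1.png

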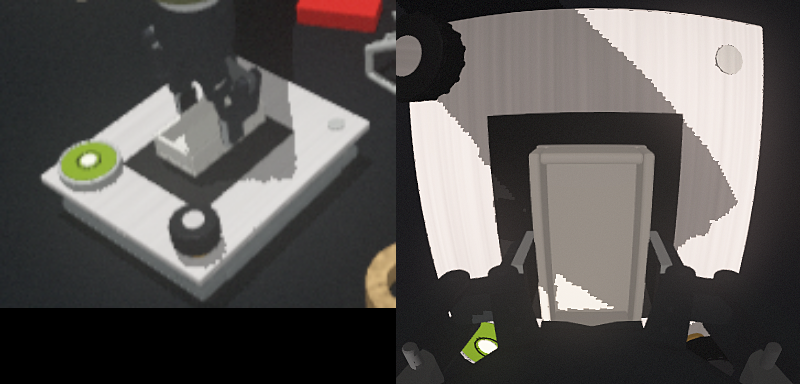

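Both views show the dish upright over the pad, square and roughly central, with the bubble still in the ring. I'll lower it gently.

Request:
send_rows(plan=[[[0,0,0,-0.01,-0.014,0.015,0.5],[0,0,0,0,0,0.015,0.5],[0,0,0,0,0,0.01,0.5],[0,0,0,0,0,0.01,0.5],[0,0,0,0,0,0.005,0.5],[0,0,0,0,0,0,0.5]]])

```text
clock: 20.32
position: [0.5213, -0.1839, 0.0871]
ee_rot: [0.64, 0.768, 0.001, -0.0]
ft_force: [0.0, 0.4, -1.6]
grip_width: 0.618
grasp_force: 64.3
```

Request:
send_rows(plan=[[[0,0,0,0,0,0.005,0.5],[0,0,0,0,0,0.005,0.5],[0,0,0,0,0,0.005,0.5],[0,0,0,0,0,0,0.5]]])

```text
clock: 20.65
position: [0.5215, -0.1841, 0.0845]
ee_rot: [0.64, 0.768, 0.001, 0.0]
ft_force: [-0.2, 0.7, 0.5]
grip_width: 0.619
grasp_force: 64.7
```

Request:
send_rows(plan=[[[0,0,0,0,0,0.004,0.5],[0,0,0,0,0,0,0.5]]])

```text
clock: 20.82
position: [0.5215, -0.1841, 0.0844]
ee_rot: [0.64, 0.768, 0.002, -0.0]
ft_force: [-4.3, 2.1, 10.6]
grip_width: 0.617
grasp_force: 65.8
```

Firm contact, so I'll release and rise.

Request:
send_rows(plan=[[[0,0,0,0,0,0,0.65],[0,0,0,0,0,0,0.75],[0,0,0,0,0,0,1],[0,0,0,0,0,0,1],[0,0,0,0,0,0,1],[0,0,0,0,0,-0.03,1],[0,0,0,0,0,-0.1,1],[0,0,0,0,0,-0.15,1],[0,0,0,0,0,-0.15,1],[0,0,0,0,0,-0.15,1],[0,0,0,0,0,-0.15,1],[0,0,0,0,0,-0.1,1],[0,0,0,0,0,0,1]]])

```text
clock: 21.9
position: [0.5226, -0.1854, 0.254]
ee_rot: [0.64, 0.768, 0.003, 0.002]
ft_force: [0.3, -0.9, 0.2]
grip_width: 1.0
grasp_force: 0.0
```

```bash
python3 -c "
from h import *
o,im=look('w10');bubble(o,im)
go([.5615,-.2847,.246],1.53)
V=im.max(2);print([ (b[0],b[1],b[2]) for b in blobs((V<60),800)][:8])
"
```

```text
21.9 j [-0.6843  0.2843  1.1346  1.6924 -0.2693  1.3285  0.6804] [ 0.5226 -0.1854  0.254 ] [0.6401 0.7683 0.0029 0.0025]
green [191.5446 248.9538] 1278 [170 229  44  41]
crop origin 160 219
vial px ((191.22958374023438, 249.0157470703125), (39.17311096191406, 45.43095397949219), 113.9968490600586) bubble [189.9224 249.2414] 116 vial w [ 0.466  -0.2898  0.073 ] off mm (lev) [-1.6198 -0.3607]
shift [-0.5272  0.1038  0.0289]
turn z -0.8986633247027788 j7 0.6813438724175882 tilt z [ 0.0054  0.0018 -1.    ]
[(array([237.7163, 202.9675]), np.int32(139847), array([  0,   0, 512, 384], dtype=int32)), (array([255.1322, 135.8285]), np.int32(4250), array([201, 105, 103,  96], dtype=int32))]
```

```bash
python3 -c "
from h import *
o=get_obs();im=cv2.imread('pics/w10.png');V=im.max(2)
b=[b for b in blobs(V<60,800) if b[1]<20000][0];h=cv2.convexHull(np.argwhere(b[3])[:,::-1].astype(np.int32))
M=np.zeros_like(V);cv2.fillPoly(M,[h],1)
q=cv2.approxPolyDP(h,6,True)[:,0];print('pad px',q.tolist(),onz('wrist',q,.062,o)[:,:2])
d=max(blobs((V>=60)&(cv2.erode(M,np.ones((3,3)))>0),100),key=lambda b:b[1]);r=cv2.minAreaRect(np.argwhere(d[3])[:,::-1].astype(np.float32));bp=cv2.boxPoints(r)
w=onz('wrist',bp,.088,o)[:,:2];print('dish',d[1],d[2],r,w,w.mean(0))
"
```

```text
pad px [[301, 197], [205, 187], [201, 106], [303, 106]] [[ 0.5789 -0.2055]
 [ 0.4711 -0.2132]
 [ 0.4536 -0.1257]
 [ 0.5597 -0.1064]]
dish 4384 [206 121  76  79] ((243.3797149658203, 159.17161560058594), (74.1892318725586, 77.97891235351562), 1.3322198390960693) [[ 0.476  -0.2159]
 [ 0.4662 -0.1367]
 [ 0.5375 -0.1258]
 [ 0.5516 -0.204 ]] [ 0.5078 -0.1706]
```

Request:
send_rows(plan=[[[0,0,-0.08,0,0,0,1],[0,0,-0.08,0,0,0,1],[0,0,-0.08,0,0,0,1],[0,0,-0.08,0,0,0,1],[0,0,-0.08,0,0,0,1],[0,0,-0.08,0,0,0,1],[0,0,-0.08,0,0,0,1],[0,0,-0.08,0,0,0,1],[0,0,-0.08,0,0,0,1],[0,0,-0.08,0,0,0,1],[0,0,-0.08,0,0,0,1],[0,0,0,-0.05,-0.12,0,1],[0,0,0,-0.05,-0.12,0,1],[0,0,0,-0.05,-0.12,0,1],[0,0,0,-0.05,-0.12,0,1],[0,0,0,0,0,0,1],[0,0,0,0,0,0,1]]])

```text
clock: 23.37
position: [0.5535, -0.2843, 0.2481]
ee_rot: [0.036, 0.999, 0.001, -0.0]
ft_force: [0.0, 0.0, -0.4]
grip_width: 0.999
grasp_force: 0.0
```

```bash
python3 -c "
from h import *
o,im=look('w11');bubble(o,im)
H,S,V=cv2.split(cv2.cvtColor(im,cv2.COLOR_BGR2HSV))
# expected pad quad in pixels, from pad centre and yaw
c,s=np.cos(.175),np.sin(.175);U,Vv=np.meshgrid(np.arange(512),np.arange(384));P=onz('wrist',np.c_[U.ravel(),Vv.ravel()],.088,o)[:,:2]-[.5215,-.184]
X=(c*P[:,0]+s*P[:,1]).reshape(V.shape);Y=(-s*P[:,0]+c*P[:,1]).reshape(V.shape)
roi=(abs(X)<.047)&(abs(Y)<.062)
# threshold V for dish vs pad inside roi
t,_=cv2.threshold(V[roi].reshape(-1,1),0,255,cv2.THRESH_OTSU);print('otsu',t)
for t in (t,60,75):
  d=max(blobs(roi&(V>t),100),key=lambda b:b[1]);r=cv2.minAreaRect(np.argwhere(d[3])[:,::-1].astype(np.float32));bp=cv2.boxPoints(r).astype(int)
  print(t,d[1],r,[(round(1e3*X[v,u]),round(1e3*Y[v,u])) for u,v in bp],'mean',X[d[3]].mean(),Y[d[3]].mean())
"
```

```text
23.3667 j [-0.2542  0.4266  0.8831  1.5067 -0.3331  1.367   2.1519] [ 0.5535 -0.2843  0.2481] [ 0.0359  0.9994  0.0006 -0.0004]
green [243.018  89.82 ] 2056 [216  63  55  54]
crop origin 206 53
vial px ((243.05026245117188, 89.63279724121094), (53.161869049072266, 54.15034484863281), 76.01077270507812) bubble [243.0576  88.0576] 191 vial w [ 0.4659 -0.2906  0.073 ] off mm (lev) [-1.5473  0.4019]
otsu 107.0
107.0 5407 ((349.512451171875, 139.05429077148438), (55.594783782958984, 100.57754516601562), 77.125) [(-30, -55), (-32, 50), (26, 55), (26, -55)] mean -0.0020884172518710184 -0.004000341384675342
60 7053 ((351.38238525390625, 141.02940368652344), (87.55535125732422, 119.57005310058594), 75.96376037597656) [(-42, -64), (-47, 61), (46, 73), (46, -62)] mean 0.0036033831347319152 0.00355009887472057
75 5515 ((349.6551818847656, 139.1788330078125), (56.51393508911133, 101.24601745605469), 77.125) [(-31, -55), (-32, 50), (28, 56), (27, -56)] mean -0.0021275935405840763 -0.0040328914238445535
```

```bash
python3 -c "
from workcell import job
print(job.hand_in())"
```

```text
the job is handed in; nothing more can be done
None
```

I handed the job in at 23.4 s of robot time, but the interface returned no verdict: by my last wrist view the bubble is about 1.6 mm from the vial centre (limit 3 mm) and the dish lies upright and square on the pad, within about 4 mm of its centre, with the arm clear and the bottle, beaker and cork ring left alone.

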